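Clear the plate, then hold the ball tray over it

TASK

The steel mug is in the way on the small steel plate: first hang it by its handle on the hook of the stand and let go of it. Then take the bearing tray by its wooden grip, keep it level so that the loose ball stays in its shallow pocket, and carry it over the middle of the plate. Finish while still holding it there, still and level, with its underside about 100 mm above the plate; do not put it down, and leave the other things on the bench alone.

Things in the scene. Friction and masses are not known exactly. Their poses are not given: they have to be found in the camera images.
- plate: square dark steel plate, 130 x 130 x 10 mm, fixed flat on the bench. Origin: centre of its underside (its top is 10 mm above); z up.
- mug: plain steel mug, upright on the plate at the start, outside diameter 60 mm, 80 mm tall, wall 3 mm, about 0.2 kg, empty, with one closed loop handle at its +y side. Origin: centre of its underside; z up through the mouth. It can be gripped across its 60 mm diameter along its own x, clear of the handle. Hung by the handle and let go, it swings down until its mouth leans well over to the side.
- mug_handle (a point): centre of the opening of the mug's handle, 45 mm out along the mug's y and 42 mm above its underside. The opening is 30 mm wide (mug y 30 to 60 mm) and 40 mm tall (22 to 62 mm above the underside), seen along the mug's x, which is the direction in which a hook passes through. The handle is 8 mm round bar.
- hookstand: fixed stand: base plate 140 (x) x 100 (y) x 10 mm, an upright post of 16 mm diameter and 168 mm tall at x = +55 mm, and one hook of 8 mm round bar that runs from the top of the post along the stand's -x, dips slightly to a seat and turns up at its free end. Origin: centre of the base's underside; z up.
- hook_seat (a point): lowest point of the hook's centre line, where a handle comes to rest: x = -12 mm, y = 0 in the stand's frame, 160 mm above the bench.
- hook_tip (a point): centre of the free, upturned end of the hook: x = -60 mm, y = 0 in the stand's frame, 176 mm above the bench (its round end reaches 4 mm further).
- tray: aluminium bearing tray, a plate 160 (x) x 80 (y) x 6 mm lying on the bench, about 0.3 kg, with an upright wooden grip in its middle, a shallow ball pocket at its +x end and a bearing ring (42 mm wide, 12 mm high) fixed at its -x end. Origin: centre of the underside; z up.
- tray_grip (a point): on the tray's wooden grip, 50 mm above the tray's underside. The grip is a block 44 mm long along the tray's x, 16 mm thick along its y (close the fingers along y), and its top is 66 mm above the underside.
- tray_pocket (a point): centre of the pocket's floor, 55 mm from the tray's middle along its +x and 6 mm above its underside. The pocket is a ring 36 mm wide inside, with a rim only 3 mm high.
- pocket_mid (a point): 15 mm above the centre of the pocket's floor: where the ball's centre is when the ball lies in the middle of the pocket.
- ball_center (a point): centre of the loose steel ball, 30 mm diameter, 0.11 kg, which lies in the tray's pocket and can roll about 10 mm off its middle. It rolls over the rim if the tray is tipped by some 35 degrees, or less if it is jerked.
- bar: bystander: square black steel bar, 150 x 20 x 20 mm, lying on the bench beyond the plate. Origin: centre of its underside.
- wrench: bystander: flat steel wrench, 180 mm long and 7 mm thick, lying on the bench to the robot's left, nearer than the tray and hook stand. Origin: middle of its underside; x along it.
- rodcup: bystander: white cup without handle, 64 mm wide, 85 mm tall, with copper rods standing in it to 160 mm, to the robot's right. Origin: centre of its underside.

How it is judged (in metres and radians):
On the way, in this order (a step that is already met when the one before it is completed fails the run):
1. the mug hangs by its handle on the hook, let go (x of hook_seat in the frame of mug between -0.045 and 0.045 m and y of hook_seat in the frame of mug between 0.028 and 0.068 m and z of hook_seat in the frame of mug between 0.012 and 0.072 m and contact force between mug and hookstand above 0.4 N and contact force between mug and the arm below 0.05 N and contact force between mug and the fingers below 0.05 N and height (world z) of mug above 0.04 m), for 0.3 s.
2. the tray is lifted 30 mm off the bench in the fingers with the ball in its pocket (distance between ball_center and pocket_mid below 0.016 m and height (world z) of tray above 0.03 m and contact force between tray and the fingers above 1 N), for 0.2 s.
At the end, for the whole second after the job is handed in: The mug hangs by its handle on the hook, let go. The tray is held still in the fingers, touching neither mug nor stand, its middle within 35 mm of the plate's, its underside 60 to 140 mm above the plate's top, tilted under 0.10 rad, the ball in its pocket (all of step 1 and distance between ball_center and pocket_mid below 0.016 m and horizontal distance between tray and plate below 0.035 m and z of tray in the frame of plate between 0.07 and 0.15 m and angle between tray's own z axis and vertical below 0.1 rad and linear speed of tray below 0.03 m/s and angular speed of tray below 0.15 rad/s and contact force between tray and the fingers above 1 N and contact force between tray and mug below 0.05 N and contact force between tray and hookstand below 0.05 N); the arm keeps its last pose, push and grip.
It fails at once if the ball leaves its pocket (distance between ball_center and pocket_mid above 0.02 m).
It fails at once if the tray is tipped more than 0.35 rad (angle between tray's own z axis and vertical above 0.35 rad).
It fails at once if a bystander (bar, wrench or rod cup) is moved more than 20 mm or the cup is tipped over (distance of any of bar, wrench, rodcup from where it was at the start of the episode above 0.02 m or angle between rodcup's own z axis and vertical above 0.5 rad).
It also fails if it takes over 67 s, if anything falls off the work surface, if the arm or the gripper's body presses on something with over 40 N, if the wrist force passes 120 N, or if a joint passes its speed limit or range.

ROBOT

A 6-joint arm with a two-finger parallel gripper is mounted at the origin on the work surface. World frame = base frame: x ahead of the robot, y to its left, z up, the work surface at z = 0. Lengths are in mm, angles in rad, forces in N, time in s.
With the tool pointing down it reaches from about 350 to 850 mm from the base axis. Payload 8.1 kg.
Tool frame: the origin (TCP) lies at the centre of the arm's flange, where the gripper is bolted on; the fingertips stand 186 mm ahead of it and the grasp point (between the pads) lies 167 mm ahead of it; z points along the fingers, y is the line along which they close (so a half turn about z gives the same grasp; the last joint's range is limited). The gripper opens to 93 mm and grips with 3 to 60 N. Pads are 15 mm wide; open, the fingers measure 128 mm over their backs; the gripper's body (75 mm by 188 mm) begins 65 mm behind the grasp point.
Start: joints at [1.251, 0.13, 1.488, -0, 1.523, -0.085], TCP at [139.567, 583.548, 404.735] pointing down, gripper open.
Joint ranges: [-2.96, 2.96], [-0.89, 2.26], [0.02, 2.5], [-1.34, 4.48], [0, 2.73], [-2.66, 2.66]. Speed limits (rad/s): [2.39, 2.39, 2.79, 3.14, 3.14, 3.14].

INTERFACE

Orientations are given as a unit quaternion [w, x, y, z].
In Python, from bench import manip gives the robot as it stands.
- The arm moves only by the shell command python3 steer.py 'ROWS' [OPENING] [FORCE]. ROWS is rows parted by semicolons, their numbers by spaces, 1 to 5 of them, each of 6 numbers: dx, dy, dz in mm, then a rotation vector rx, ry, rz in rad; each row shifts and turns the commanded pose from where the row before left it, along the tool's axes as they then stand; what a row does not reach is not made up. A row lasts 1/10 s, in which the tool goes at most 50 mm and 0.15 rad, less where a joint would pass 70% of its speed; a pose out of reach is approached as far as the arm can. OPENING is the finger opening in mm, set as the command begins (- or left out keeps the last). The fingers move at their own pace and stop on an object; FORCE is the grip in N (left out, the last holds). Time passes only in rows, so rows that do not move let the fingers close. It prints the time, the measured TCP pose, the force, the opening and the grip force at its end.
- manip.observe(): the state, without advancing time (a new reading comes with each control period).
- manip.camera(name): name is "side" or "top"; returns a dict with "pixels" (480x640x3 uint8, red, green, blue), "mtx" (3x3 intrinsics, pixels), "rvec" (rotation vector, rad) and "tvec" (3), from world to camera coordinates, as OpenCV has them. Camera axes: x right, y down, z forward; pixel columns grow to the right and rows downward; lengths in mm; the calibration is good to about 2 mm. A picture is of the moment at which its call begins. There is no depth.
- manip.hand_in(): hands the job in; it is judged then, once.
The state is a dict: "t": time; "q": joint angles; "joint_vel": joint speeds; "joint_efforts": joint torques, N m; "position": TCP position; "ee_rot": TCP orientation; "ft_force": force on the tool from outside, world axes, zero at the start; "torque": the same for the moment, N m; "gripper_width": finger opening in mm; "finger_force": force on a finger pad.
Only numpy, scipy, OpenCV 4.12 (cv2) and the standard library are available. Lean on these libraries where they do the work, as an engineer would, in place of code of your own. Each camera call takes 0.05 s, during which the arm holds its last target. There are 200 camera calls.

## Working session

There is one attempt and no reset: what is moved stays moved. The work goes in short steps, Python scripts to look and compute and a shell command to move; the robot and the scene stay as the last step left them, time stands still between calls to the robot, and variables do not carry over. Pictures are saved under pics/ and viewed, at most 10 in all, crops included, and the job is handed in when it is done.

```bash
ls; mkdir -p pics; python3 - <<'E'
from bench import manip
import cv2
for n in("side","top"):
    c=manip.camera(n); cv2.imwrite(f"pics/{n}0.png",c["pixels"][:,:,::-1])
    R=cv2.Rodrigues(c["rvec"])[0]; print(n,c["mtx"].tolist(),(-R.T@c["tvec"].ravel()).round(1),R.round(3).tolist())
s=manip.observe(); print(s["t"],s["position"],s["ee_rot"],s["gripper_width"])
E
```

```text
bench.py
pics
steer.py
side [[508.06325909900113, 0.0, 320.57723627832405], [0.0, 508.06325909900113, 239.55502311981732], [0.0, 0.0, 1.0]] [ 398.3 -886.7 1004.5] [[0.974, -0.227, -0.014], [-0.167, -0.673, -0.721], [0.154, 0.704, -0.693]]
top [[621.5452929097248, 0.0, 322.07003277870336], [0.0, 621.5452929097248, 243.8391018302968], [0.0, 0.0, 1.0]] [ 328.5  -26.  1563.3] [[0.016, -1.0, -0.01], [-0.987, -0.014, -0.158], [0.158, 0.012, -0.987]]
0.1 [139.50389235 583.35460386 403.80593543] [-1.62740552e-04  1.17132468e-01  9.93115970e-01 -7.92937426e-04] 92.73206092223236
```

View pics/side0.png

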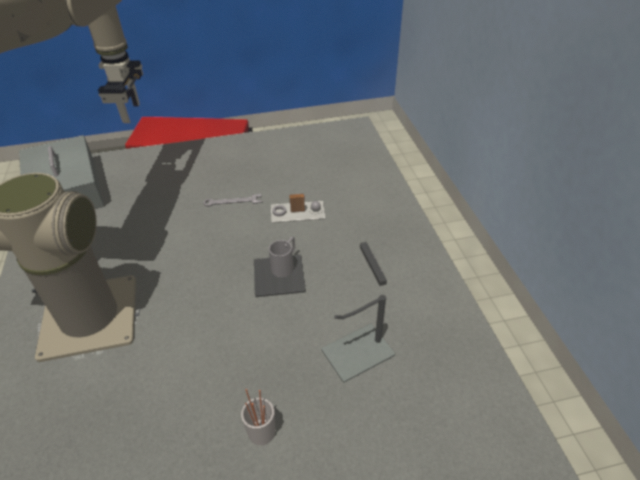

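View pics/top0.png

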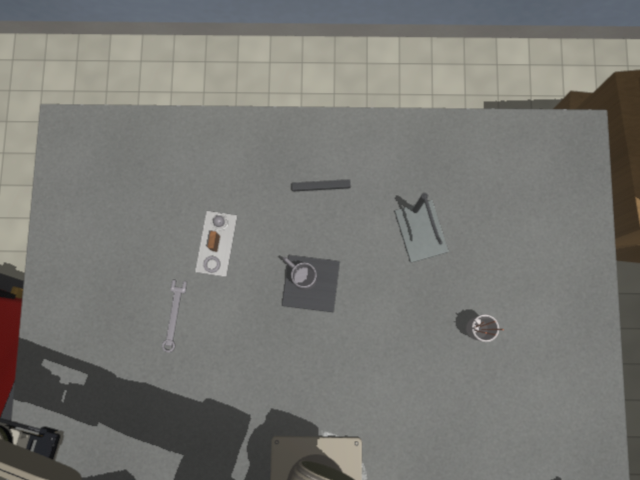

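The side view shows the mug on the plate near (281,262), the tray at (298,210), the stand at (358,350) with its post at (380,320), and the rod cup at (259,420). In the top view the mug is at (303,274) with its handle up-left, the tray at (215,243), and the stand base at (421,232). I'll zoom in next.

```bash
cat > h.py <<'E'
import cv2,numpy as np
from bench import manip
def cam(n):
    c=manip.camera(n); c["R"]=cv2.Rodrigues(c["rvec"])[0]; c["C"]=-c["R"].T@np.ravel(c["tvec"]); return c
def ray(c,p,z):
    d=c["R"].T@np.linalg.inv(c["mtx"])@np.array([p[0],p[1],1.]); return c["C"]+d*(z-c["C"][2])/d[2]
def proj(c,P): return cv2.projectPoints(np.float64(P).reshape(-1,1,3),c["rvec"],c["tvec"],c["mtx"],None)[0][:,0]
def tri(c1,p1,c2,p2):
    P=[c["mtx"]@np.c_[c["R"],np.ravel(c["tvec"])] for c in(c1,c2)]
    X=cv2.triangulatePoints(P[0],P[1],np.float64(p1).reshape(2,1),np.float64(p2).reshape(2,1)).ravel(); return X[:3]/X[3]
E
python3 - <<'E'
from h import *
t=cv2.imread("pics/top0.png");s=cv2.imread("pics/side0.png")
def crop(i,x,y,w,h): return cv2.resize(i[y:y+h,x:x+w],(400,300),interpolation=cv2.INTER_CUBIC)
a=np.vstack([np.hstack([crop(t,270,245,80,60),crop(t,385,185,80,60)]),np.hstack([crop(s,240,232,80,60),crop(s,324,290,80,60)])])
a=cv2.convertScaleAbs(a,alpha=1.6)
cv2.imwrite("pics/z0.png",a)
E
```

```text
(no output)
```

View pics/z0.png

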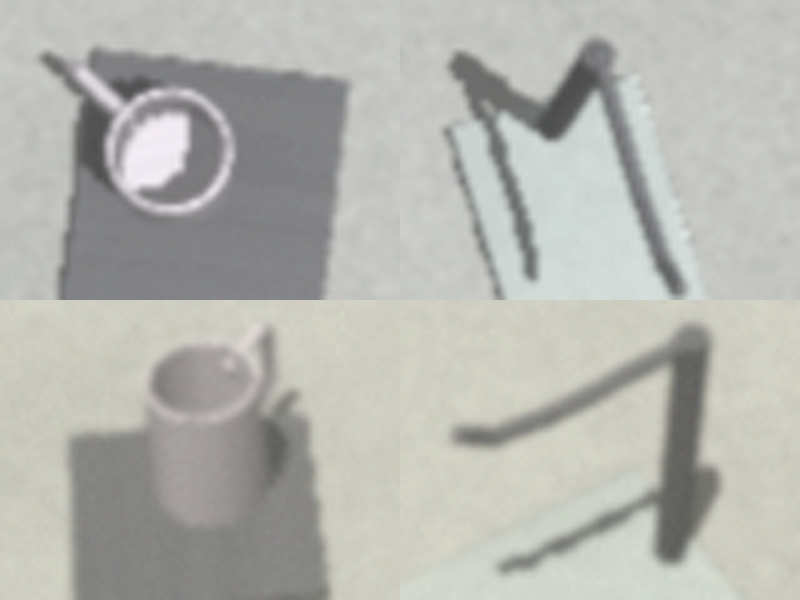

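The crops (5x) show the rim centre at top pixel (304,275) and the handle running to about (285,258). On the stand, the post top is at top (424,196) / side (382,298), and the hook tip is at top (440.6,243) / side (335.6,317).

```bash
python3 - <<'E'
from h import *
c=cam("top");s=cam("side")
print("posttop",tri(c,(424.4,196),s,(382,298)).round(1),"tip",tri(c,(440.6,243),s,(335.6,317.2)).round(1))
print("on plane: post",ray(c,(424.4,196),168)[:2].round(1),"tip",ray(c,(440.6,243),176)[:2].round(1), ray(s,(335.6,317.2),176)[:2].round(1))
im=c["pixels"].astype(int); hsv=cv2.cvtColor(c["pixels"],cv2.COLOR_RGB2HSV); V=im.max(2)
def rect(m,z,box,name):
    x,y,w,h=box; k=np.zeros(m.shape,np.uint8);k[y:y+h,x:x+w]=m[y:y+h,x:x+w]
    cs=cv2.findContours(k,0,1)[0]; q=max(cs,key=cv2.contourArea)
    P=np.float32([ray(c,p[0],z)[:2] for p in cv2.convexHull(q)]); r=cv2.minAreaRect(P); print(name,np.round(r[0],1),np.round(r[1],1),round(r[2],1)); return r
for p in [(320,295),(421,240),(205,255),(219,219),(213,240),(304,275),(285,258),(380,260)]: print(p,im[p[1],p[0]],end=' ')
print()
rect((V<75),10,(275,250,70,70),"plate")
rect((V>185)&(abs(im[:,:,0]-im[:,:,2])<25),6,(185,200,60,85),"tray")
rect(((im[:,:,1]-im[:,:,0])>5),10,(385,190,75,80),"base")
k=np.uint8((im[:,:,0]-im[:,:,2])>25);k[:200]=0;k[280:]=0;k[:,:195]=0;k[:,240:]=0
ys,xs=np.nonzero(k);print("grip px",xs.mean(),ys.mean(),len(xs),ray(c,(xs.mean(),ys.mean()),50).round(1))
print("rim",ray(c,(304,275.2),90).round(1), "handle end",ray(c,(285.6,258.6),62).round(1),"handle near",ray(c,(294,266),62).round(1))
g=cv2.resize(c["pixels"][198:283,180:250,::-1],(560,680)) 
E
```

```text
posttop [ 668.1 -242.3  167.8] tip [ 557.6 -275.9  178.5]
on plane: post [ 666.5 -242.1] tip [ 556.3 -276.3] [ 560.8 -273.8]
(320, 295) [81 81 84] (421, 240) [132 137 135] (205, 255) [189 188 185] (219, 219) [146 142 146] (213, 240) [136  98  69] (304, 275) [150 146 151] (285, 258) [112 109 112] (380, 260) [125 126 123] 
plate [504.1  77.9] [57.1 16.8] 5.4
tray [575.  263.8] [ 74.9 154.8] 82.3
base [ 602.2 -251.6] [124.1  93.3] 26.8
grip px 212.81656804733728 240.0828402366864 169 [576.1 263.   50. ]
rim [487.9  34.1  90. ] handle end [530.9  80.9  62. ] handle near [513.1  60.   62. ]
```

```bash
python3 - <<'E'
from h import *
c=cam("top");s=cam("side")
im=c["pixels"].astype(int); V=im.max(2)
def blob(m,box):
    x,y,w,h=box; k=np.zeros(m.shape,np.uint8);k[y:y+h,x:x+w]=m[y:y+h,x:x+w]
    return max(cv2.findContours(k,0,1)[0],key=cv2.contourArea)
q=blob(V<100,(275,250,70,70))
P=np.float32([ray(c,p[0],10)[:2] for p in cv2.convexHull(q)]);print("plate",cv2.minAreaRect(P))
q=blob(V>100,(287,256,33,34)); # mug
M=np.zeros(V.shape,np.uint8);cv2.drawContours(M,[q],-1,1,-1)
O=cv2.morphologyEx(M,cv2.MORPH_OPEN,cv2.getStructuringElement(2,(11,11)))
(ex,ey),(a,b),t=cv2.fitEllipse(max(cv2.findContours(O,0,1)[0],key=cv2.contourArea));print("rim px",ex,ey,a,b, ray(c,(ex,ey),90).round(1))
for y in range(252,292): print(''.join('#' if v>140 else '+' if v>100 else '.' for v in V[y,278:322]))
print("cup",ray(c,(486,327),85).round(1),tri(c,(486,327),s,(258,408)).round(1))
E
```

```text
plate ((479.015380859375, 33.248748779296875), (154.75537109375, 131.213134765625), 83.8056640625)
rim px 303.57586669921875 274.85986328125 24.316055297851562 25.00872039794922 [488.7  35.1  90. ]
++++++++++++++++++++++++++++++++++++++++++++
++++++++++++++++++++++++++++++++++++++++++++
++++++++++++++++++++++++++++++++++++++++++++
+.++++++++.....+...+++++++++++++++++++++++++
....++++++..................++++++++++++++++
......+++..........................+++++++++
+.....++++..............................++++
++.....++++.................................
++++...+++++................................
+++++...+++++...............................
+++++....+++++............+.................
++++++....+++++......++++++++++.............
++++++++...+++++...+++++++.++++++...........
++++++++....+++++.++++.........+++..........
++++++++......++++++.............++.........
+++++++........++++.....+++++.....++........
+++++++........++++..++++#++++....+++.......
+++++++........++++.++#######+.....++.......
+++++++.......+++.+++########+......++......
+++++++.......++..++#########+......++......
++
[... 247 characters left out ...]
####+.......+++.....
++++++........+++###########+.......++......
++++++........+++#########++........++......
+++++++.......+++########++........+++......
+++++++........++#######++........+++.......
++++++..........++#+++++..........+++.......
++++++..........++++.............+#+........
++++++............++...........++++.........
++++++.............++++......++#++..........
++++++..............+++++++++++++...........
++++++.................++++++++.............
++++++......................................
+++++.......................................
+++++.......................................
+++++.......................................
cup [ 372.5 -396.5   85. ] [ 374.5 -392.5  100.9]
```

```bash
cat >> h.py <<'E'
from scipy.spatial.transform import Rotation as Ro
def go(x,y,z,yaw):
    "tool-frame delta to TCP (x,y,z), tool down, tool y at yaw deg: translation first, turn given separately"
    o=manip.observe(); w=o["ee_rot"]; R=Ro.from_quat([w[1],w[2],w[3],w[0]])
    a=np.radians(yaw); G=np.array([[-np.sin(a),np.cos(a),0],[np.cos(a),np.sin(a),0],[0,0,-1]]).T
    dp=np.array([x,y,z])-o["position"]
    print("t",round(o["t"],2),"rotvec",(R.inv()*Ro.from_matrix(G)).as_rotvec().round(3),"d(now)",R.inv().apply(dp).round(1),"d(after turn)",(G.T@dp).round(1))
E
for i in 1 2; do python3 steer.py '0 0 0 0 0 0.15;0 0 0 0 0 0.15;0 0 0 0 0 0.15;0 0 0 0 0 0.15;0 0 0 0 0 0.15' 93 40;done
python3 steer.py '0 0 0 0 0 0.15;0 0 0 0 0 0.15;0 0 0 0 0 0.15;0 0 0 0 0 0.15;0 0 0 0 0 0'
python3 - <<'E'
from h import *
c=cam("top")
print("plate",ray(c,(311.1,283.2),10).round(1))
print("rim",ray(c,(303.8,275),90).round(1),ray(c,(285,257),66).round(1))
go(488.5,34.8,300,-44)
E
```

```text
t: 0.8
position: [139.6, 583.5, 404.6]
ee_rot: [0.0, 0.475, 0.88, -0.0]
ft_force: [-0.2, 0.7, 0.4]
gripper_width: 92.8
finger_force: 0.0
t: 1.3
position: [139.5, 583.5, 404.6]
ee_rot: [0.0, 0.765, 0.644, -0.0]
ft_force: [0.0, -0.9, 0.1]
gripper_width: 92.9
finger_force: 0.0
t: 1.8
position: [139.6, 583.5, 404.6]
ee_rot: [0.0, 0.92, 0.391, -0.0]
ft_force: [0.6, 0.6, 0.4]
gripper_width: 93.1
finger_force: 0.0
plate [476.7  19.1  10. ]
rim [488.4  34.5  90. ] [534.3  82.2  66. ]
t 1.85 rotvec [0.    0.    0.007] d(now) [-156.8  631.1  104.7] d(after turn) [-152.3  632.2  104.6]
```

```bash

python3 steer.py '-11 45 0 0 0 0.007;-11 45 0 0 0 0;-11 45 0 0 0 0;-11 45 0 0 0 0;-11 45 0 0 0 0' >/dev/null
python3 steer.py '-11 45 0 0 0 0;-11 45 0 0 0 0;-11 45 0 0 0 0;-11 45 0 0 0 0;-11 45 0 0 0 0' >/dev/null
python3 steer.py '-11 45 0 0 0 0;-11 45 0 0 0 0;-11 45 0 0 0 0;-9 45 0 0 0 0;0 0 0 0 0 0'
python3 -c "
from h import *
go(488.5,34.8,300,-44);go(488.5,34.8,232,-44)"
```

```text
t: 3.35
position: [487.6, 31.5, 404.6]
ee_rot: [0.001, 0.921, 0.389, -0.0]
ft_force: [-1.8, -0.1, -0.1]
gripper_width: 93.0
finger_force: 0.0
t 3.35 rotvec [ 0.001  0.001 -0.003] d(now) [  3.1  -1.8 104.6] d(after turn) [  3.   -1.6 104.6]
t 3.35 rotvec [ 0.001  0.001 -0.003] d(now) [  3.1  -1.9 172.6] d(after turn) [  3.   -1.6 172.6]
```

```bash

python3 steer.py '3 -2 30 0 0 0;0 0 35 0 0 0;0 0 35 0 0 0;0 0 0 0 0 0;0 0 0 0 0 0'
python3 - <<'E'
from h import *
cs=[cam(n) for n in("side","top")]
a=np.hstack([cv2.resize(c["pixels"][y:y+100,x:x+80,::-1],(400,500),interpolation=2) for c,x,y in((cs[0],240,210),(cs[1],270,230))])
cv2.imwrite("pics/pre.png",cv2.convertScaleAbs(a,alpha=1.5))
go(488.5,34.8,232,-44)
E
```

```text
t: 3.85
position: [486.1, 39.6, 305.1]
ee_rot: [-0.0, 0.921, 0.391, -0.001]
ft_force: [-0.5, 0.4, 0.2]
gripper_width: 93.0
finger_force: 0.0
t 3.95 rotvec [ 0.002 -0.002 -0.001] d(now) [-2.6  4.  75.2] d(after turn) [-2.5  4.2 75.2]
```

View pics/pre.png

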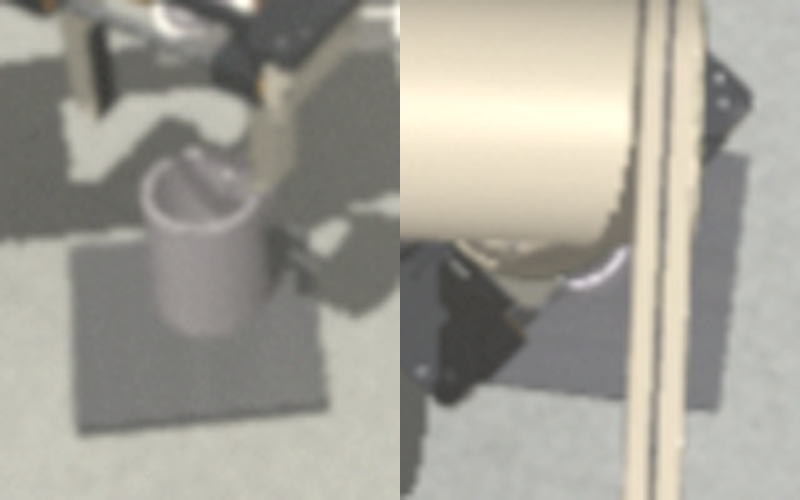

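The side crop shows the mug rim at about (200,190), with one finger on each side at (85,70) and (275,140). They straddle the mug and clear the handle, so I'll descend.

```bash

python3 steer.py '-2.5 4 15 0 0 0;0 0 20 0 0 0;0 0 20 0 0 0;0 0 20 0 0 0;0 0 0 0 0 0'
python3 steer.py '0 0 0 0 0 0;0 0 0 0 0 0'
python3 -c "
from h import *
go(488.5,34.8,232,-44)"
```

```text
t: 4.45
position: [487.3, 34.7, 229.3]
ee_rot: [-0.0, 0.921, 0.39, -0.001]
ft_force: [0.2, -0.1, -0.1]
gripper_width: 92.9
finger_force: 0.0
t: 4.65
position: [488.7, 34.7, 232.0]
ee_rot: [0.001, 0.921, 0.389, 0.002]
ft_force: [-0.1, -0.1, 0.5]
gripper_width: 93.0
finger_force: 0.0
t 4.65 rotvec [ 0.003 -0.002 -0.003] d(now) [-0.  -0.2  0. ] d(after turn) [-0.  -0.2  0. ]
```

```bash

python3 steer.py '0 0 0 0 0 0;0 0 0 0 0 0;0 0 0 0 0 0;0 0 0 0 0 0;0 0 0 0 0 0' 40 40 >/dev/null
python3 steer.py '0 0 0 0 0 0;0 0 0 0 0 0;0 0 0 0 0 0;0 0 0 0 0 0;0 0 0 0 0 0'
python3 steer.py '0 0 -20 0 0 0;0 0 -30 0 0 0;0 0 -35 0 0 0;0 0 -35 0 0 0;0 0 0 0 0 0'
python3 steer.py '0 0 0 0 0 -0.15;0 0 0 0 0 -0.15;0 0 0 0 0 -0.15;0 0 0 0 0 -0.15;0 0 0 0 0 -0.15' >/dev/null
python3 steer.py '0 0 0 0 0 -0.15;0 0 0 0 0 -0.15;0 0 0 0 0 0;0 0 0 0 0 0;0 0 0 0 0 0'
python3 -c "
from h import *
go(520,-334,352,16.5)"
```

```text
t: 5.65
position: [487.7, 34.6, 229.9]
ee_rot: [0.0, 0.921, 0.389, 0.0]
ft_force: [1.2, -2.3, 2.6]
gripper_width: 58.3
finger_force: 39.9
t: 6.15
position: [489.0, 34.8, 354.9]
ee_rot: [0.001, 0.921, 0.389, 0.004]
ft_force: [1.0, -0.0, -1.5]
gripper_width: 58.5
finger_force: 39.9
t: 7.15
position: [487.4, 34.7, 349.1]
ee_rot: [-0.0, 0.603, 0.797, -0.0]
ft_force: [0.7, 0.6, -2.0]
gripper_width: 58.5
finger_force: 39.9
t 7.15 rotvec [-0.001 -0.    -0.013] d(now) [-363.7  -68.9   -2.9] d(after turn) [-362.8  -73.4   -2.9]
```

```bash
python3 -c "
from h import *
go(475,-300,352,16.5)"
python3 steer.py '-40 0 0 0 0 -0.013;-40 0 0 0 0 0;-40 0 0 0 0 0;-40 0 0 0 0 0;-40 0 0 0 0 0' >/dev/null
python3 steer.py '-40 0 0 0 0 0;-40 0 0 0 0 0;0 0 0 0 0 0;0 0 0 0 0 0;0 0 0 0 0 0'
python3 -c "
from h import *
go(475,-300,352,16.5);go(520,-334,350,16.5)"
```

```text
t 7.15 rotvec [-0.001 -0.    -0.013] d(now) [-318.7 -103.    -2.9] d(after turn) [-317.4 -106.9   -2.9]
t: 8.15
position: [567.5, -232.9, 349.4]
ee_rot: [-0.0, 0.597, 0.802, 0.0]
ft_force: [-0.4, 0.9, -1.2]
gripper_width: 58.3
finger_force: 39.9
t 8.15 rotvec [-0.    -0.001  0.003] d(now) [ -37.7 -107.9   -2.6] d(after turn) [ -38.  -107.8   -2.6]
t 8.15 rotvec [-0.    -0.001  0.003] d(now) [-83.2 -74.6  -0.7] d(after turn) [-83.4 -74.3  -0.6]
```

That move ended close beside the hook without touching it. I'll back off along the hook direction first.

```bash

python3 steer.py '0 -30 0 0 0 0;0 -40 0 0 0 0;0 -38 0 0 0 0;0 0 0 0 0 0;0 0 0 0 0 0'
python3 steer.py '-38 0 0 0 0 0;-23 16 0 0 0 0;-23 17 0 0 0 0;0 0 0 0 0 0;0 0 0 0 0 0'
python3 - <<'E'
from h import *
go(520,-334,350,16.5)
s=cam("side");c=cam("top")
a=np.hstack([cv2.resize(k["pixels"][y:y+120,x:x+106,::-1],(400,450),interpolation=2) for k,x,y in((s,290,255),(c,380,180))])
cv2.imwrite("pics/app.png",cv2.convertScaleAbs(a,alpha=1.5))
E
```

```text
t: 8.65
position: [463.8, -263.9, 350.2]
ee_rot: [0.001, 0.597, 0.802, 0.0]
ft_force: [-0.8, -0.2, -1.4]
gripper_width: 58.5
finger_force: 39.9
t: 9.15
position: [521.1, -334.8, 349.2]
ee_rot: [-0.0, 0.596, 0.803, 0.0]
ft_force: [-0.4, -0.3, -1.9]
gripper_width: 58.5
finger_force: 39.9
t 9.15 rotvec [-0.    -0.001  0.005] d(now) [ 1.1 -0.8 -0.8] d(after turn) [ 1.1 -0.8 -0.8]
```

View pics/app.png

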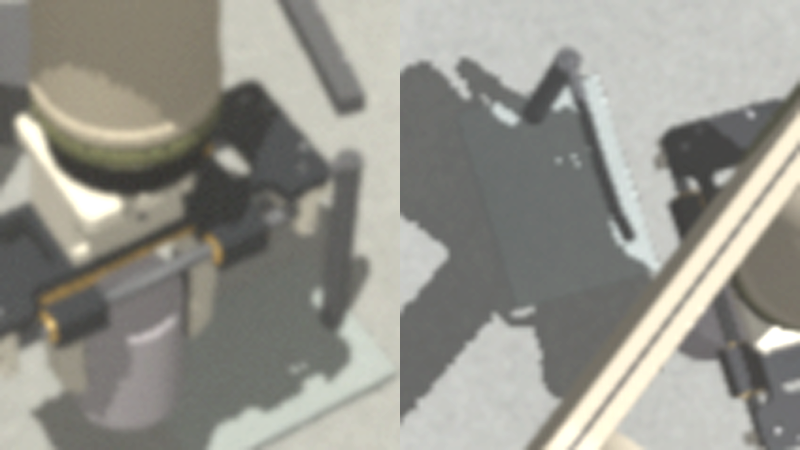

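Top crop: post top at (424.5,195.4) and tip at (441,243), matching the first measurement. The side crop shows the mug held upright in front of the hook. I'll go in along the hook in small steps and watch the force.

```bash
python3 -c "
from h import *
go(616.5,-305,350,16.5)"
python3 steer.py '1 10 0 0 0 0.005;0 10 0 0 0 0;0 10 0 0 0 0;0 10 0 0 0 0;0 10 0 0 0 0'
python3 steer.py '0 0 0 0 0 0'
python3 -c "
from h import *
go(616.5,-305,350,16.5)"
```

```text
t 9.25 rotvec [-0.    -0.     0.005] d(now) [  0.6 100.7  -0.3] d(after turn) [  1.1 100.6  -0.3]
t: 9.75
position: [568.6, -320.0, 349.8]
ee_rot: [0.0, 0.599, 0.801, 0.0]
ft_force: [-0.1, 0.3, -2.4]
gripper_width: 58.5
finger_force: 39.9
t: 9.85
position: [568.9, -319.8, 349.6]
ee_rot: [0.0, 0.598, 0.801, 0.0]
ft_force: [-0.7, -0.3, -3.1]
gripper_width: 58.3
finger_force: 39.9
t 9.85 rotvec [ 0. -0.  0.] d(now) [ 0.7 49.8 -0.4] d(after turn) [ 0.7 49.8 -0.4]
```

```bash

python3 steer.py '0 10 0 0 0 0;0 10 0 0 0 0;0 10 0 0 0 0;0 10 0 0 0 0;0 10 0 0 0 0'
python3 steer.py '0 0 8 0 0 0;0 0 5 0 0 0;0 0 0 0 0 0'
python3 - <<'E'
from h import *
go(616.5,-305,326,16.5)
s=cam("side");c=cam("top")
a=np.hstack([cv2.resize(k["pixels"][y:y+120,x:x+106,::-1],(400,450),interpolation=2) for k,x,y in((s,310,245),(c,380,180))])
cv2.imwrite("pics/hk.png",cv2.convertScaleAbs(a,alpha=1.5))
E
```

```text
t: 10.35
position: [616.5, -306.1, 349.7]
ee_rot: [0.0, 0.599, 0.801, 0.0]
ft_force: [0.0, 0.1, -1.8]
gripper_width: 58.4
finger_force: 39.9
t: 10.65
position: [615.0, -306.2, 334.7]
ee_rot: [-0.002, 0.599, 0.801, -0.0]
ft_force: [0.3, 0.3, -1.7]
gripper_width: 58.7
finger_force: 39.9
t 10.65 rotvec [-0.002 -0.002 -0.001] d(now) [0.7 1.8 8.7] d(after turn) [0.8 1.8 8.7]
```

View pics/hk.png

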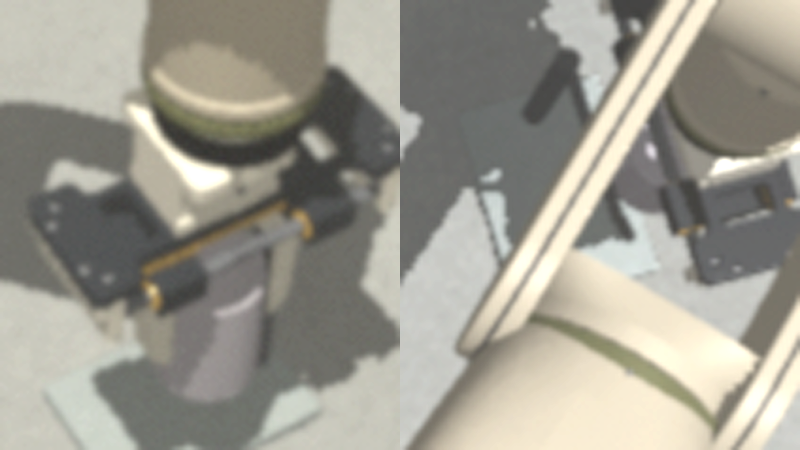

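The arm hides the handle in both crops, with the mug upright at side (215,340). I'll lower until the handle touches the hook, going by the force.

```bash

for i in 1; do python3 steer.py '0 1 4 0 0 0;0 0 2 0 0 0;0 0 0 0 0 0;0 0 0 0 0 0' | sed -n 1,4p
python3 steer.py '0 0 2 0 0 0;0 0 0 0 0 0;0 0 0 0 0 0'| sed -n 1,4p
python3 steer.py '0 0 2 0 0 0;0 0 0 0 0 0;0 0 0 0 0 0'| sed -n 1,4p;done
```

```text
t: 11.15
position: [616.5, -306.1, 330.7]
ee_rot: [-0.0, 0.599, 0.801, -0.0]
ft_force: [0.1, -0.8, -2.2]
t: 11.45
position: [616.6, -306.0, 328.7]
ee_rot: [-0.0, 0.599, 0.801, 0.0]
ft_force: [-0.0, -0.5, -1.0]
t: 11.75
position: [616.5, -306.0, 326.6]
ee_rot: [-0.0, 0.599, 0.801, -0.0]
ft_force: [-0.4, 0.7, -2.6]
```

```bash

for i in 1; do 
python3 steer.py '0 0 1.5 0 0 0;0 0 0 0 0 0;0 0 0 0 0 0'| sed -n 1,4p
python3 steer.py '0 0 1.5 0 0 0;0 0 0 0 0 0;0 0 0 0 0 0'| sed -n 1,4p
python3 steer.py '0 0 1.5 0 0 0;0 0 0 0 0 0;0 0 0 0 0 0'| sed -n 1,4p
done
```

```text
t: 12.05
position: [616.5, -306.0, 325.1]
ee_rot: [-0.0, 0.599, 0.801, -0.0]
ft_force: [0.8, 0.1, -1.7]
t: 12.35
position: [616.5, -306.1, 323.6]
ee_rot: [-0.0, 0.599, 0.801, -0.0]
ft_force: [0.8, -0.9, -2.0]
t: 12.65
position: [616.6, -306.1, 322.3]
ee_rot: [0.0, 0.599, 0.801, 0.0]
ft_force: [0.4, 1.0, -0.5]
```

```bash

python3 steer.py '0 0 1.5 0 0 0;0 0 0 0 0 0;0 0 0 0 0 0'| sed -n 1,4p
python3 steer.py '0 0 1.5 0 0 0;0 0 0 0 0 0;0 0 0 0 0 0'| sed -n 1,4p
```

```text
t: 12.95
position: [616.7, -306.1, 321.8]
ee_rot: [0.0, 0.599, 0.801, 0.0]
ft_force: [-2.4, 1.3, 5.8]
t: 13.25
position: [616.7, -306.2, 321.2]
ee_rot: [0.001, 0.599, 0.801, 0.0]
ft_force: [-3.3, 0.8, 10.7]
```

Contact came about 2 mm from the height expected for the handle bar on the hook seat. I'll relieve the load and open the fingers.

```bash

python3 steer.py '0 0 -2 0 0 0;0 0 0 0 0 0'| sed -n 1,4p
python3 steer.py '0 0 0 0 0 0;0 0 0 0 0 0;0 0 0 0 0 0;0 0 0 0 0 0;0 0 0 0 0 0' 93 >/dev/null
python3 steer.py '0 0 0 0 0 0;0 0 0 0 0 0;0 0 0 0 0 0;0 0 0 0 0 0;0 0 0 0 0 0'
python3 - <<'E'
from h import *
s=cam("side");c=cam("top")
a=np.hstack([cv2.resize(k["pixels"][y:y+120,x:x+106,::-1],(400,450),interpolation=2) for k,x,y in((s,310,265),(c,380,180))])
cv2.imwrite("pics/rel.png",cv2.convertScaleAbs(a,alpha=1.6))
E
```

```text
t: 13.45
position: [616.7, -306.2, 321.6]
ee_rot: [0.0, 0.599, 0.801, 0.0]
ft_force: [-0.6, 0.3, 4.7]
t: 14.45
position: [616.6, -306.1, 321.3]
ee_rot: [0.0, 0.599, 0.801, 0.0]
ft_force: [0.4, -0.3, -0.3]
gripper_width: 92.9
finger_force: 0.0
```

View pics/rel.png

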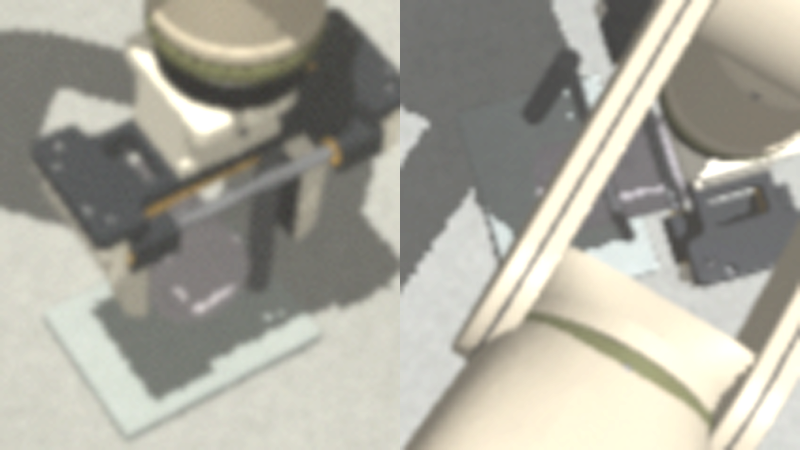

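The mug has swung down and hangs on the hook at side crop (205,265), mouth tilted and fingers clear. I'll rise straight up and turn toward the tray.

```bash

python3 steer.py '0 0 -20 0 0 0;0 0 -30 0 0 0;0 0 -35 0 0 0;0 0 -35 0 0 0;0 0 0 0 0 0' |sed -n 1,4p
python3 steer.py '0 0 0 0 0 -0.15;0 0 0 0 0 -0.15;0 0 0 0 0 -0.15;0 0 0 0 0 -0.15;0 0 0 0 0 -0.15' >/dev/null
python3 steer.py '0 0 0 0 0 -0.15;0 0 0 0 0 -0.15;0 0 0 0 0 -0.1;0 0 0 0 0 0;0 0 0 0 0 0' |sed -n 1,4p
python3 -c "
from h import *
go(576,263,441,82.3)"
```

```text
t: 15.05
position: [617.2, -306.5, 448.9]
ee_rot: [0.005, 0.599, 0.801, 0.001]
ft_force: [1.0, -0.2, 0.8]
t: 16.05
position: [616.5, -306.1, 440.8]
ee_rot: [-0.0, 0.068, 0.998, 0.0]
ft_force: [-1.1, -0.7, -0.0]
t 16.05 rotvec [ 0.    -0.001 -0.003] d(now) [117.9 558.2  -0. ] d(after turn) [ 1.164e+02  5.585e+02 -2.000e-01]
```

```bash
python3 - <<'E'
from h import *
s=cam("side");c=cam("top")
def m(k,x0,x1,y0,y1):
    i=k["pixels"].astype(int);b=np.zeros(i.shape[:2],bool);b[y0:y1,x0:x1]=((i[:,:,0]-i[:,:,2])>25)[y0:y1,x0:x1];ys,xs=np.nonzero(b);return xs.mean(),ys.mean(),xs.min(),xs.max(),ys.min(),ys.max()
a=m(c,195,240,200,280);b=m(s,270,325,185,225);print(a,b,tri(c,a[:2],s,b[:2]).round(1))
i=c["pixels"].astype(int)
for y in range(205,280,2): print(''.join('o' if i[y,x,0]-i[y,x,2]>25 else '#' if i[y,x].max()>160 else '.' for x in range(190,242)))
a=[cv2.resize(k["pixels"][y:y+h,x:x+w,::-1],(400,300),interpolation=2) for k,x,y,w,h in((s,310,275,100,75),(c,390,185,80,60),(s,260,185,80,60),(c,180,205,100,75))]
cv2.imwrite("pics/hang.png",cv2.convertScaleAbs(np.vstack([np.hstack(a[:2]),np.hstack(a[2:])]),alpha=1.4))
E
```

```text
(np.float64(212.92528735632183), np.float64(240.22413793103448), np.int64(208), np.int64(218), np.int64(231), np.int64(250)) (np.float64(296.79607843137256), np.float64(201.94509803921568), np.int64(289), np.int64(304), np.int64(193), np.int64(211)) [578.5 264.3  41.9]
....................................................
....................................................
....................................................
.................####...............................
................###############.####................
...............###########..###################.....
...............#########..........#############.....
...............#######............#############.....
..............#########....####....###########......
..............#########............###########......
.............###########.........#############......
.............################################.......
.............################################.......
............#######.oooooo##################........
............#######.ooooooo.################........
............######.oooooooooo.#####
[... 483 characters left out ...]
...........
........################################............
........##########........##############............
.......#########......#......##########.............
.......#######....#########...#########.............
......########...##########.#.#########.............
......########...############.########..............
......#########..#########.#.#########..............
.....##########......##..##.##########..............
.....#############........###########...............
..............#######################...............
.........................############...............
....................................................
....................................................
```

View pics/hang.png

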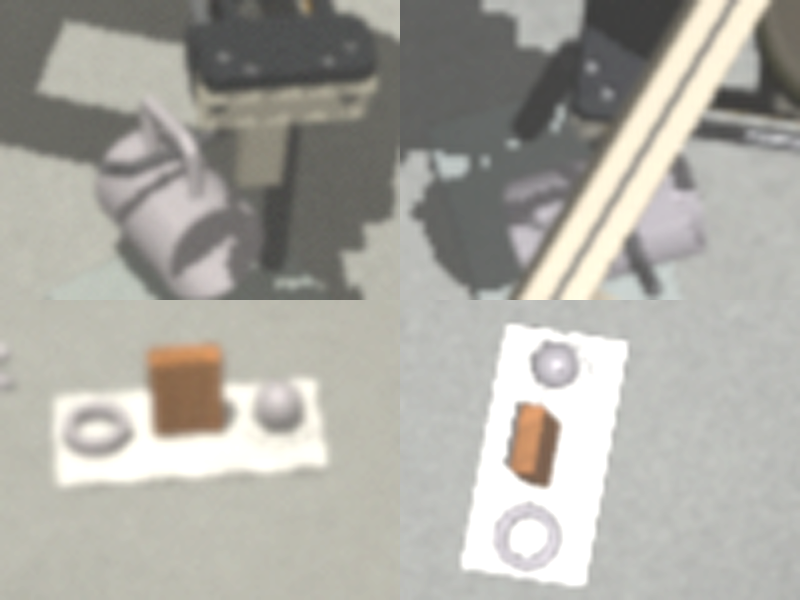

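The mug hangs by its handle (side crop, loop at (170,140)), tilted and free. In the tray crops the ball sits in its pocket, and the tray corners are clear at top pixels (207.5,211.3), (237,215.5), (227,276.3) and (195.5,272).

```bash
python3 - <<'E'
from h import *
c=cam("top")
W=np.array([ray(c,p,6)[:2] for p in((207.5,211.3),(237,215.5),(227,276.3),(195.5,272))]);print(W.round(1),W.mean(0).round(1))
for a,b in((3,0),(2,1),(1,0),(2,3)): d=W[b]-W[a];print(np.hypot(*d).round(1),np.degrees(np.arctan2(d[1],d[0])).round(1))
# grip top face corners
G=[(180+x/4,205+y/4) for x,y in((120,103),(142,105),(135,178),(110,170))]
print(np.mean([ray(c,g,66) for g in G],0).round(1))
go(577,264,441,82)
E
```

```text
[[657.8 288.4]
 [647.9 212.2]
 [491.3 231.5]
 [501.  311.6]] [574.5 260.9]
158.6 -8.4
157.8 -7.0
76.8 82.6
80.7 83.1
[574.3 262.8  66. ]
t 16.2 rotvec [ 0.    -0.     0.004] d(now) [1.163e+02 5.595e+02 1.000e-01] d(after turn) [118.5 559.    0. ]
```

```bash

python3 steer.py '9 43 0 0 0 0;9 43 0 0 0 0;9 43 0 0 0 0;9 43 0 0 0 0;9 43 0 0 0 0' >/dev/null
python3 steer.py '9 43 0 0 0 0;9 43 0 0 0 0;9 43 0 0 0 0;9 43 0 0 0 0;9 43 0 0 0 0' >/dev/null
python3 steer.py '9 43 0 0 0 0;9 43 0 0 0 0;8 43 0 0 0 0;0 0 0 0 0 0;0 0 0 0 0 0' |sed -n 1,4p
python3 steer.py '0 0 35 0 0 0;0 0 35 0 0 0;0 0 35 0 0 0;0 0 20 0 0 0;0 0 0 0 0 0' |sed -n 1,4p
python3 steer.py '0 0 0 0 0 0;0 0 0 0 0 0' >/dev/null
python3 -c "
from h import *
go(575,262.5,210,82.3)"
```

```text
t: 17.7
position: [575.8, 264.4, 441.0]
ee_rot: [-0.0, 0.066, 0.998, -0.0]
ft_force: [0.1, -0.6, 0.6]
t: 18.2
position: [575.2, 261.2, 311.9]
ee_rot: [-0.003, 0.068, 0.998, -0.002]
ft_force: [-0.4, 0.7, 0.2]
t 18.4 rotvec [ 0.001  0.003 -0.   ] d(now) [  2.3  -0.9 108.7] d(after turn) [  2.   -0.8 108.7]
```

```bash

python3 steer.py '1 -0.5 20 0 0 0;0 0 25 0 0 0;0 0 20 0 0 0;0 0 15 0 0 0;0 0 10 0 0 0' >/dev/null
python3 steer.py '0 0 8 0 0 0;0 0 8 0 0 0;0 0 0 0 0 0;0 0 0 0 0 0;0 0 0 0 0 0' |sed -n 1,4p
python3 - <<'E'
from h import *
go(575,262.5,210,82.3)
s=cam("side")
cv2.imwrite("pics/tr.png",cv2.convertScaleAbs(cv2.resize(s["pixels"][150:240,240:360,::-1],(800,600),interpolation=2),alpha=1.4))
E
```

```text
t: 19.4
position: [575.5, 263.2, 211.0]
ee_rot: [0.001, 0.067, 0.998, 0.0]
ft_force: [-0.4, -0.5, 0.1]
t 19.4 rotvec [0.001 0.001 0.001] d(now) [ 0.4 -0.7  1. ] d(after turn) [ 0.4 -0.7  1. ]
```

View pics/tr.png

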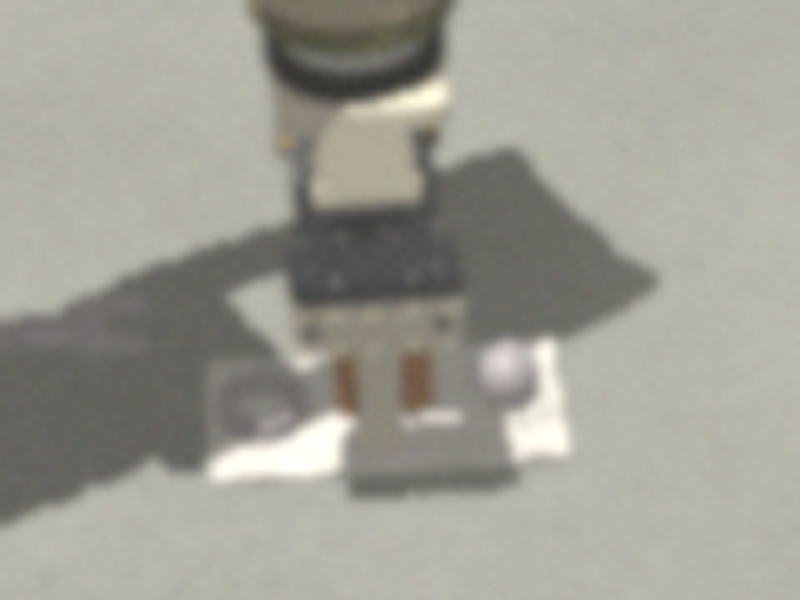

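The finger is centred on the wooden grip (brown either side, x≈345 and 415) and the ball sits at (507,365). I'll close in stages, then lift gently.

```bash
Z='0 0 0 0 0 0;0 0 0 0 0 0;0 0 0 0 0 0;0 0 0 0 0 0;0 0 0 0 0 0'
python3 steer.py '0 0 0 0 0 0;0 0 0 0 0 0;0 0 0 0 0 0;0 0 0 0 0 0;0 0 0 0 0 0' 30 10 |tail -2
python3 steer.py '0 0 0 0 0 0;0 0 0 0 0 0;0 0 0 0 0 0' 22 10 |tail -2
python3 steer.py '0 0 0 0 0 0;0 0 0 0 0 0;0 0 0 0 0 0' 18 10 |tail -2
python3 steer.py '0 0 0 0 0 0;0 0 0 0 0 0;0 0 0 0 0 0' 15 10 |tail -2
python3 steer.py '0 0 0 0 0 0;0 0 0 0 0 0;0 0 0 0 0 0' 5 50
python3 steer.py '0 0 -0.5 0 0 0;0 0 -1 0 0 0;0 0 -2 0 0 0;0 0 -3 0 0 0;0 0 -3 0 0 0' 
python3 -c "
from h import *
go(575,262.5,210,82.3)"
```

```text
gripper_width: 57.8
finger_force: 0.0
gripper_width: 33.7
finger_force: 0.0
gripper_width: 18.6
finger_force: 0.0
gripper_width: 15.8
finger_force: 10.0
t: 21.15
position: [575.1, 263.1, 210.2]
ee_rot: [-0.0, 0.067, 0.998, 0.0]
ft_force: [0.3, 2.9, -0.4]
gripper_width: 15.8
finger_force: 50.0
t: 21.65
position: [575.0, 262.9, 219.7]
ee_rot: [-0.0, 0.067, 0.998, -0.0]
ft_force: [0.7, -1.0, -3.7]
gripper_width: 15.8
finger_force: 50.0
t 21.65 rotvec [-0.    -0.     0.001] d(now) [-0.  -0.4  9.7] d(after turn) [-0.  -0.4  9.7]
```

```bash
python3 steer.py '0 0 -4 0 0 0;0 0 -5 0 0 0;0 0 -7 0 0 0;0 0 -9 0 0 0;0 0 -9 0 0 0' >/dev/null
python3 steer.py '0 0 -9 0 0 0;0 0 -9 0 0 0;0 0 -9 0 0 0;0 0 -9 0 0 0;0 0 -8 0 0 0' >/dev/null
python3 steer.py '0 0 -7 0 0 0;0 0 -6 0 0 0;0 0 -4 0 0 0;0 0 -3 0 0 0;0 0 -1 0 0 0' >/dev/null
python3 steer.py '0 0 0 0 0 0;0 0 0 0 0 0;0 0 0 0 0 0'
python3 -c "
from h import *
go(476.7,19.1,320,82.3)"
```

```text
t: 23.45
position: [575.0, 263.0, 318.3]
ee_rot: [-0.0, 0.067, 0.998, -0.0]
ft_force: [-0.7, -0.2, -4.2]
gripper_width: 15.9
finger_force: 50.0
t 23.45 rotvec [-0.    -0.001  0.001] d(now) [  64.9 -254.8   -1.6] d(after turn) [  64.7 -254.9   -1.7]
```

```bash
python3 steer.py '0.5 -2 0 0 0 0;1 -4 0 0 0 0;1.5 -6 0 0 0 0;2 -8 0 0 0 0;2.5 -10 0 0 0 0' >/dev/null
python3 steer.py '3.3 -13 0 0 0 0;3.3 -13 0 0 0 0;3.3 -13 0 0 0 0;3.3 -13 0 0 0 0;3.3 -13 0 0 0 0' >/dev/null
python3 steer.py '3.3 -13 0 0 0 0;3.3 -13 0 0 0 0;3.3 -13 0 0 0 0;3.3 -13 0 0 0 0;3.3 -13 0 0 0 0' >/dev/null
python3 steer.py '3.3 -13 0 0 0 0;3.3 -13 0 0 0 0;3.3 -13 0 0 0 0;3.3 -13 0 0 0 0;3.3 -13 0 0 0 0' >/dev/null
python3 steer.py '2.5 -10 0 0 0 0;2 -8 0 0 0 0;1.5 -6 0 0 0 0;1 -4 0 0 0 0;0.5 -2 0 0 0 0' >/dev/null
python3 steer.py '0 0 0 0 0 0;0 0 0 0 0 0;0 0 0 0 0 0;0 0 0 0 0 0;0 0 0 0 0 0'
python3 - <<'E'
from h import *
go(476.7,19.1,320,82.3)
s=cam("side")
cv2.imwrite("pics/end.png",cv2.convertScaleAbs(cv2.resize(s["pixels"][190:370,200:440,::-1],(800,600),interpolation=2),alpha=1.4))
E
```

```text
t: 26.45
position: [477.2, 19.1, 318.7]
ee_rot: [-0.0, 0.067, 0.998, 0.0]
ft_force: [1.1, -0.3, -5.6]
gripper_width: 15.5
finger_force: 50.0
t 26.45 rotvec [ 0.    -0.     0.001] d(now) [ 0.5 -0.  -1.3] d(after turn) [ 0.5 -0.  -1.3]
```

View pics/end.png

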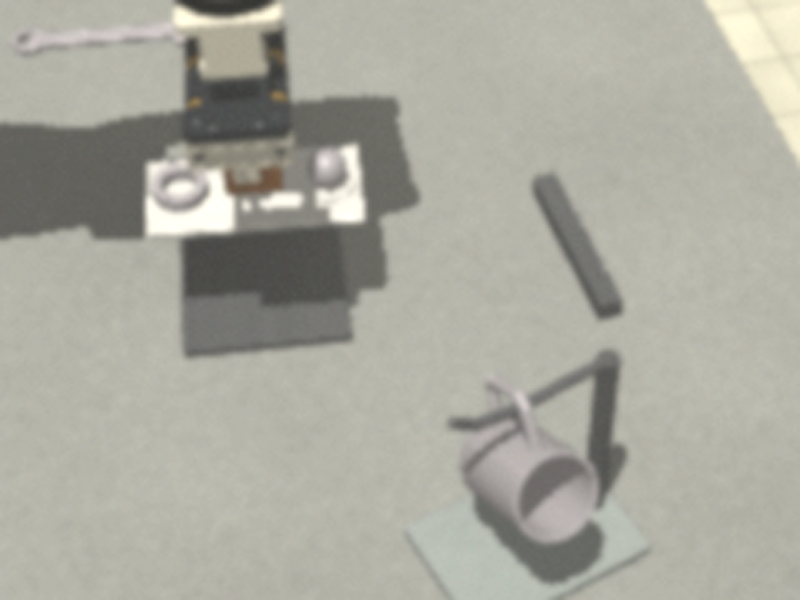

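The mug hangs on the hook (520,460). The tray is level over the plate with the ball in its pocket at (328,165), so I'm handing in.

```bash
python3 -c "
from bench import manip
print(manip.hand_in())"
```

```text
the job is handed in; nothing more can be done
None
```

I hung the mug by its handle on the hook and let it go, then handed in at about 26.5 s with the tray held still and level, about 100 mm over the middle of the plate, ball in its pocket; the hand-in returned no verdict.

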